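# Put the peeler away under the chopping board

## Task

Lay the orange-headed Y peeler gently and flat in the green tray, let go of it, then slide the tray along the counter, handle towards you, in between the rails under the raised chopping board until it is pressed snugly against the solid stop hidden underneath, and leave it there fully home. Nothing may touch the board's underside, the tray stays down on the counter, and don't force it into the rails or the stop or bump the board. Leave everything else where it is.

Things in the scene. Friction and masses are not known exactly. Their poses are not given: they have to be found in the camera images.
- peeler: Y-shaped peeler lying flat on the counter left or right of the tray, 140 x 64 x 18 mm, 70 g: black handle (x = -70 to +20 mm, 26 wide, 18 high) and an orange fork-shaped head with a steel blade (x = +20 to +70 mm, 64 wide, 12 high). Origin: centre of its underside; x along it towards the orange head, z up
- peeler_grip (a point): good place to pinch the Y peeler across its black handle (26 mm wide there), 8 mm behind its middle, 9 mm above its underside; axes as peeler
- tray: low open green tray on the counter in front of the board, 140 (x) x 200 (y) x 36 mm high, walls and floor 5 mm, 0.28 to 0.46 kg, wooden fin handle in front. Origin: centre of its underside; x points from the handle to the board. Starts with its back 10 to 30 mm short of the rails, up to 20 mm and 0.1 rad out of line. The peeler fits lying along y, across the tray
- tray_handle (a point): middle of the tray's handle: a wooden upright fin 54 mm long (x), 14 mm thick (y), from 6 to 36 mm above the counter, out in front from x = -70 to -124 mm in the tray's frame; this point is at x = -97, z = 21 mm; it can be pinched across its thickness from above
- station: fixed stand of the chopping board, placed anew and turned each time: two wooden rails 220 mm long (x), 14 thick, 46 high, 206 mm apart inside (3 mm to spare each side of the tray). Origin: on the counter midway between the rails; x points inward, away from the robot; rails' and board's front edge at x = -110 mm. The hidden stop is part of it
- board: cream chopping board fixed on the rails, 220 x 360 x 18 mm; underside 46 mm and top 64 mm above the counter, so a 36 mm tray passes with 10 mm to spare. Sliding the tray over the counter takes 2 to 6 N (more if pressed down); about 5 N more at the stop is snug, 20 N on rails or stop is too much. Origin and axes as station
- buffer (a joint): sprung pin in the middle of the hard stop hidden under the board. The stop is set anew, unmeasured, 126 to 150 mm behind the front edge: feel for it. Pin: 0 = out, 10 mm proud of the stop; 0.010 m = pushed level with it by the tray's back. It is soft (1 N when level), then the stop is hard. The tray's friction on the counter keeps the pin pressed
- straight_peeler: black straight peeler with a steel blade, 184 x 24 x 18 mm, on the other side of the tray; leave alone. Origin: underside, 4 mm off its middle
- carrot: orange carrot, 130 x 30 mm, lying on the board; leave alone. Origin: middle of its underside
- spoon: steel measuring spoon, 120 mm long, 36 mm bowl, lying on the board; leave alone. Origin: underside of the middle of its stem
- measuring_cup: white plastic measuring cup, 90 mm across, 60 mm high, with a flat handle, on the counter far to the left; leave alone. Origin: centre of its base
- spice_jar: amber jar with a steel cap, 48 mm across, 95 mm high, on the counter far to the right; leave alone. Origin: centre of its base
- prep_bowl: blue bowl, 110 mm across, 45 mm high, on the counter far to the right; leave alone. Origin: centre of its base
There are look-alikes about, which are no part of the job. Of the things that look like the peeler, take the one that is farthest from the robot's base at the start.

How it is judged:
By the outcome, as a careful person would: the job done as asked, in the order asked, and still so for the second after the job is handed in, with the robot touching nothing.
It also fails if it takes over 72 s, if anything falls off the work surface, if the arm or the gripper's body presses on something with over 40 N, if the wrist force passes 120 N, or if a joint passes its speed limit or range.

## Robot

A 6-joint arm with a two-finger parallel gripper is mounted at the origin on the work surface. World frame = base frame: x ahead of the robot, y to its left, z up, the work surface at z = 0. Lengths are in m, angles in rad, forces in N, time in s.
With the tool pointing down it reaches from about 0.275 to 0.975 m from the base axis. Payload 8.4 kg.
Tool frame: the origin (TCP) lies at the very end of the fingers, on their centre line; the grasp point (between the pads) lies 19 mm behind it; z points along the fingers, y is the line along which they close (so a half turn about z gives the same grasp; the last joint's range is limited). The gripper opens to 92 mm and grips with 3 to 60 N. Pads are 20 mm wide; open, the fingers measure 128 mm over their backs; the gripper's body (75 mm by 189 mm) begins 69 mm behind the grasp point.
Start: joints at [1.181, 0.353, 1.633, -0, 1.155, -0.002], TCP at [0.236, 0.579, 0.194] pointing down, gripper open.
Joint ranges: [-2.63, 2.63], [-0.92, 2.1], [0.06, 2.66], [-1.3, 4.44], [0, 2.69], [-3.02, 3.02]. Speed limits (rad/s): [2.22, 2.22, 2.79, 3.14, 3.14, 3.14].

## Interface

Orientations are given as [roll, pitch, yaw] about the fixed x, y, z axes, in that order (R = Rz(yaw) Ry(pitch) Rx(roll)).
In Python, from rig import bot, grab_frame, camera_info, workorder, spotter gives the robot as it stands. The module is installed in compiled form; this text tells all that it offers.
- The arm moves only by the shell command python3 -m handwheel 'ROWS' [FORCE]. ROWS is JSON, one flat list of numbers, 7 for each row, row after row: the shift along the tool's x, y, z in cm, then the turn, a rotation vector about the tool's x, y, z in rad, then the closure, from -1 (fully open) to 1 (shut), so that 0 is half open. A call has 1 to 12 rows; each row is the pose to reach, as a shift and turn from the pose commanded when the call began, along the tool's axes at that moment; what a row does not reach only later rows make up. A row lasts 1/12 s, in which the tool goes at most 41.7 mm and 7.16 degrees, less where a joint would pass 70% of its speed; a pose out of reach is approached as far as the arm can. A call with a gripper value outside its range is refused whole. The fingers move at their own pace and stop on an object; FORCE is the grip in N (left out, the last holds). Time passes only in rows, so rows that repeat a pose let the fingers close. It gives the time, the measured TCP pose, the force, the opening and the grip force at its end, in the units of the state.
- bot.get_obs(): the state, without advancing time (a new reading comes with each control period).
- grab_frame(name): name is "scene" or "top" or "wrist"; returns the picture (420x560x3 uint8, red, green, blue); there is no depth.
- camera_info(name): a dict with "K" (3x3 intrinsics, pixels), "distortion" ([k1, k2, p1, p2, k3] as OpenCV has them; the pictures are not rectified), "rvec" (rotation vector, rad) and "tvec" (3), from world to camera coordinates, as OpenCV has them. Camera axes: x right, y down, z forward; pixel columns grow to the right and rows downward; lengths in m; the calibration is good to about 2 mm. A picture is of the moment at which its call begins: read the wrist's pose just before it. camera_info takes no time and is no camera call; for the wrist camera it gives the pose at the moment of the call.
- workorder.job_done(): hands the job in; it is judged then, once.
Trained networks look in the newest picture that a camera, given by its name, has taken for a name from the list of things; names that differ only in an ending like _2 or _b are one class to them, and where a whole thing is asked for, a point or a joint stands for the part that bears it (a point fixed in the world has none). Each returns a list of dicts, best first, with "confidence" (0 to 1); they miss things now and then, are a little off and sometimes report something else, mostly with a low value. They report only what shows in the picture. A call takes as long as a camera call. They do not tell look-alikes from the thing itself.
- spotter.outline_of(camera, name): "mask" (420x560 bool, what is visible of it) and "extent" ([left, top, right, bottom] in pixels, round what is visible of it).
- spotter.pinpoint(camera, name): "xy" ([column, row] in pixels: a listed point, or the origin of a listed thing).
The state is a dict: "clock": time; "q": joint angles; "dq": joint speeds; "joint_efforts": joint torques, N m; "eef_pos": TCP position; "tool_rot": TCP orientation; "contact_force": force on the tool from outside, world axes, zero at the start; "ft_torque": the same for the moment, N m; "width": finger opening in m; "finger_force": force on a finger pad.
Only numpy, scipy, OpenCV 4.12 (cv2) and the standard library are available. Lean on these libraries where they do the work, as an engineer would, in place of code of your own. Each camera call takes 0.05 s, during which the arm holds its last target. There are 200 camera calls.

## Working session

There is one attempt and no reset: what is moved stays moved. The work goes in short steps, Python scripts to look and compute and a shell command to move; the robot and the scene stay as the last step left them, time stands still between calls to the robot, and variables do not carry over. Pictures are saved under pics/ and viewed, at most 10 in all, crops included, and the job is handed in when it is done.

```bash
mkdir -p pics
cat > h.py <<'E'
import numpy as np, cv2
from scipy.spatial.transform import Rotation as R
from rig import bot, grab_frame, camera_info, workorder, spotter
def save(img,name): cv2.imwrite('pics/'+name,cv2.cvtColor(img,cv2.COLOR_RGB2BGR))
def w(cam,pts,z,ci=None):
    "pixels -> world xy at height z"
    ci=ci or camera_info(cam); K=np.array(ci['K']);D=np.array(ci['distortion'])
    Rm=cv2.Rodrigues(np.array(ci['rvec'],float))[0]; t=np.array(ci['tvec'],float).reshape(3)
    p=cv2.undistortPoints(np.array(pts,float).reshape(-1,1,2),K,D).reshape(-1,2)
    d=np.c_[p,np.ones(len(p))]@Rm; c=-Rm.T@t
    return (c+d*((z-c[2])/d[:,2])[:,None])[:,:2]
def pose():
    o=bot.get_obs(); return np.array(o['eef_pos']),np.array(o['tool_rot'])
def rel(xyz,yaw):
    "shift (cm, tool axes) and rotvec to a downward tool pose whose tool-y axis has given yaw +90"
    p,r=pose(); Rc=R.from_euler('xyz',r)
    best=None
    for k in (0,np.pi):
        Rt=R.from_euler('xyz',[np.pi,0,yaw+k]); rv=(Rc.inv()*Rt).as_rotvec()
        if best is None or np.linalg.norm(rv)<np.linalg.norm(best): best=rv
    return (Rc.inv().apply(np.array(xyz)-p)*100).round(2), best.round(3)
E
python3 - <<'E'
from h import *
print(bot.get_obs())
for c in('top','scene'):
    im=grab_frame(c); save(im,c+'1.png')
    for n in('peeler','peeler_grip','tray','tray_handle','station','board','straight_peeler'):
        z={'peeler_grip':.009,'tray_handle':.021,'board':.0}.get(n,0)
        for d in spotter.pinpoint(c,n): print(c,n,np.round(d['xy'],1),round(d['confidence'],2),w(c,[d['xy']],z).round(4))
E
```

```text
{'clock': 0.0, 'q': array([ 1.18059436e+00,  3.53643094e-01,  1.63410139e+00, -4.76935401e-05,
        1.15521222e+00, -2.38820412e-03]), 'dq': array([ 0.00287798, -0.00120717,  0.00041696,  0.00074971, -0.00079036,
        0.00051313]), 'joint_efforts': array([-1.93767075e-03, -5.93835533e+01, -3.34217119e+01,  6.95382594e-02,
        2.34452955e-02, -6.45182467e-05]), 'eef_pos': array([0.23616719, 0.57810928, 0.19288089]), 'tool_rot': array([-3.14022850e+00,  4.03498427e-05,  2.75379821e+00]), 'contact_force': array([-0.32689118, -0.13748868, -0.62140459]), 'ft_torque': array([ 0.00713031,  0.00926215, -0.0572287 ]), 'finger_force': 0.0, 'width': 0.09174862273658377}
top peeler [195.1 269.5] 0.73 [[0.3212 0.2617]]
top peeler [139.6 288.8] 0.72 [[0.2566 0.4353]]
top peeler [190.9 210.5] 0.57 [[0.5102 0.2834]]
top peeler [333.9 284.5] 0.57 [[ 0.2832 -0.1816]]
top peeler_grip [331.4 282.2] 0.96 [[ 0.2905 -0.1727]]
top peeler_grip [185.9 210.3] 0.91 [[0.5095 0.2979]]
top peeler_grip [192.  271.3] 0.91 [[0.3153 0.2698]]
top peeler_grip [140.9 286.7] 0.76 [[0.2636 0.4291]]
top tray [295.
[... 182 characters left out ...]
0.2939]]
scene peeler [377.  246.9] 0.76 [[0.5081 0.282 ]]
scene peeler [384.2 196.2] 0.72 [[0.3214 0.2692]]
scene peeler [441.1 196.3] 0.65 [[0.2622 0.433 ]]
scene peeler [246.  154.1] 0.56 [[ 0.2957 -0.1826]]
scene peeler_grip [441.3 197.5] 0.74 [[0.2757 0.4319]]
scene peeler_grip [385.4 192.9] 0.7 [[0.3156 0.2699]]
scene peeler_grip [382.  242.8] 0.64 [[0.497  0.2917]]
scene peeler_grip [242.9 154.1] 0.6 [[ 0.3077 -0.1881]]
scene tray [258.8 217.7] 0.84 [[ 0.5232 -0.0528]]
scene tray_handle [268.4 188.8] 0.59 [[ 0.429  -0.0579]]
scene station [249.4 286.5] 0.94 [[0.7345 0.0016]]
scene board [245.6 283.3] 0.97 [[ 0.7294 -0.0106]]
scene straight_peeler [186.4 194.9] 0.86 [[ 0.5165 -0.2841]]
```

Run:
```python
import cv2
a=cv2.imread('pics/top1.png')
cv2.imwrite('pics/top_c.png',cv2.resize(a[80:330,100:420],None,fx=2.4,fy=2.4,interpolation=cv2.INTER_CUBIC))
```

```text
(no output)
```

View pics/top_c.png

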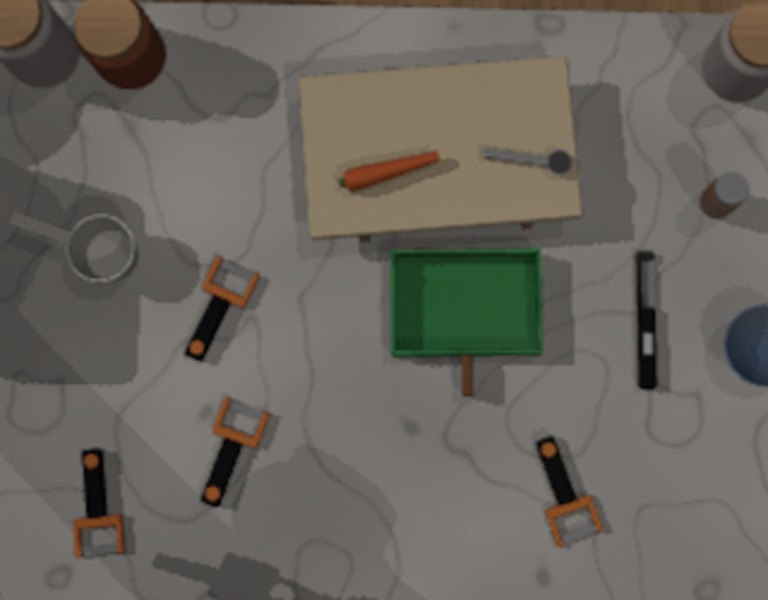

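View pics/scene1.png

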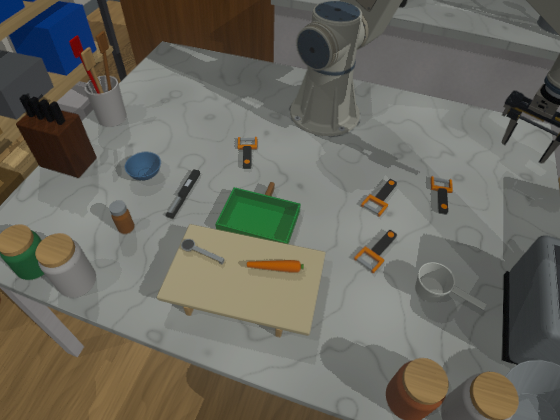

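Four identical Y peelers show in the top view: (191,211), (195,270), (140,289) and (334,284). Their distances from the base are about 0.58, 0.41, 0.50 and 0.34 m. The one at (191,211), left of the tray near the cup, is farthest from the base, so it is the target, and the enlarged crop confirms it is an orange-headed Y peeler.

Run:
```python
from h import *
f=lambda l: np.array(l)/2.4+np.array([100,80])
h=w('top',f([[232,283],[197,347]]),.012); d=h[0]-h[1]; yaw=np.arctan2(d[1],d[0]); print('peeler',h.round(4),yaw)
b=w('top',f([[301,76],[566,57],[580,215],[312,237]]),.064); print('board',b.round(4),b.mean(0)); 
t=w('top',f([[391,250],[540,250],[541,355],[391,355]]),.036); print('tray',t.round(4),t.mean(0))
g=np.array([.509,.284])-.008*d/np.linalg.norm(d); print(g)
print(rel([*g,.16],yaw))
ci=camera_info('wrist'); Rm=cv2.Rodrigues(np.array(ci['rvec'],float))[0]; c=-Rm.T@np.array(ci['tvec']).reshape(3)
p,r=pose(); Rc=R.from_euler('xyz',r); print('cam in tool',Rc.inv().apply(c-p), Rc.inv().apply(Rm[2]),ci['K'])
```

```text
peeler [[0.55   0.2644]
 [0.4629 0.3075]] -0.4586330954070149
board [[ 0.8226  0.1759]
 [ 0.8566 -0.1762]
 [ 0.643  -0.1964]
 [ 0.606   0.1538]] [ 0.73204082 -0.01073145]
tray [[ 0.5956  0.0512]
 [ 0.6    -0.1467]
 [ 0.4602 -0.1496]
 [ 0.4559  0.0476]] [ 0.52793459 -0.04938041]
[0.50182673 0.28754178]
(array([-35.58, -16.9 ,   3.36]), array([0.   , 0.   , 0.071]))
cam in tool [ 6.77950256e-02 -1.35278032e-04 -1.90450102e-01] [-2.41219588e-01  5.18232289e-04  9.70470423e-01] [[329.79329501   0.         282.71886834]
 [  0.         329.79329501 212.25312419]
 [  0.           0.           1.        ]]
```

```bash
python3 -m handwheel '[-4,-2,0.4,0,0,0.01,-0.2, -8,-4,0.8,0,0,0.02,-0.2, -12,-5.7,1.2,0,0,0.03,-0.2, -16,-7.6,1.6,0,0,0.04,-0.2, -20,-9.5,2,0,0,0.05,-0.2, -24,-11.4,2.4,0,0,0.06,-0.2, -28,-13.3,2.8,0,0,0.07,-0.2, -31,-14.8,3.1,0,0,0.07,-0.2, -33.5,-16,3.3,0,0,0.07,-0.2, -35,-16.6,3.4,0,0,0.07,-0.2, -35.6,-16.9,3.4,0,0,0.07,-0.2, -35.6,-16.9,3.4,0,0,0.07,-0.2]'
python3 - <<'E'
from h import *
im=grab_frame('wrist'); save(im,'w1.png'); ci=camera_info('wrist')
for n,z in(('peeler',0),('peeler_grip',.009)):
    for d in spotter.pinpoint('wrist',n): print(n,np.round(d['xy']),d['confidence'],w('wrist',[d['xy']],z,ci).round(4))
for d in spotter.outline_of('wrist','peeler'):
    m=d['mask'];ys,xs=np.nonzero(m);P=w('wrist',np.c_[xs,ys],.012,ci);r=cv2.minAreaRect((P*1000).astype(np.float32));print(d['extent'],d['confidence'],r)
    u,s,v=np.linalg.svd(P-P.mean(0),full_matrices=False);print(P.mean(0),v[0],np.arctan2(v[0,1],v[0,0]))
print(pose())
E
```

```text
clock: 1.8
eef_pos: [0.5028, 0.2866, 0.1596]
tool_rot: [-3.142, -0.0, 2.682]
contact_force: [-1.5, 0.0, -0.1]
width: 0.0551
finger_force: 0.0
peeler [288. 206.] 0.61 [[0.5159 0.2876]]
peeler [182.  48.] 0.6 [[0.3262 0.2645]]
peeler_grip [286. 197.] 0.68 [[0.5041 0.2903]]
peeler_grip [171.  36.] 0.56 [[0.3153 0.2619]]
[152.8, 2.0, 221.6, 129.3] 0.81 ((339.08441162109375, 257.9626770019531), (65.85353088378906, 110.36679077148438), 71.77924346923828)
[0.34236859 0.25630573] [ 0.94852536 -0.31670119] -0.32224963134228446
[259.3, 138.6, 317.8, 272.8] 0.76 ((512.5947265625, 287.70587158203125), (64.86582946777344, 140.37066650390625), 66.16643524169922)
[0.51643484 0.28551767] [ 0.91593871 -0.40131817] -0.41295553600892027
(array([0.50109766, 0.28868945, 0.15970841]), array([ 3.14138765e+00, -2.82953718e-04,  2.68520008e+00]))
```

View pics/w1.png

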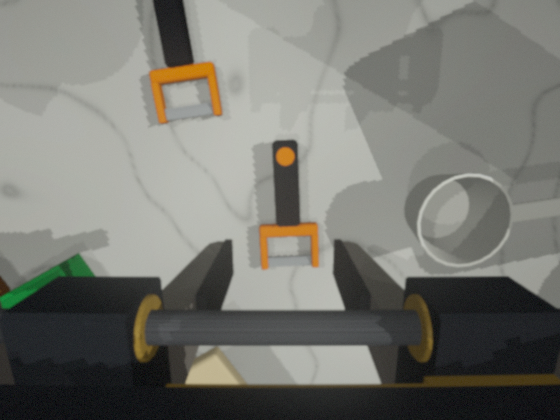

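The wrist view shows the target peeler centred between the fingers, with its handle at about (286,190) and its head at (290,245). The nearer look-alike is at (185,60) and the cup at (465,220).

```bash
python3 -m handwheel '[-0.2,0.3,3,0,0,-0.04,-0.2, -0.2,0.3,6,0,0,-0.04,-0.2, -0.2,0.3,9,0,0,-0.04,-0.2, -0.2,0.3,11.5,0,0,-0.04,-0.2, -0.2,0.3,13.5,0,0,-0.04,-0.2, -0.2,0.3,14.5,0,0,-0.04,-0.2, -0.2,0.3,15.2,0,0,-0.04,-0.2, -0.2,0.3,15.5,0,0,-0.04,-0.2, -0.2,0.3,15.5,0,0,-0.04,-0.2, -0.2,0.3,15.5,0,0,-0.04,-0.2]' 12
python3 -m handwheel '[0,0,0,0,0,0,0.2, 0,0,0,0,0,0,0.5, 0,0,0,0,0,0,0.8, 0,0,0,0,0,0,0.8, 0,0,0,0,0,0,0.8, 0,0,0,0,0,0,0.8]' 15
```

```text
clock: 2.83
eef_pos: [0.5057, 0.2899, 0.0056]
tool_rot: [3.14, 0.001, 2.724]
contact_force: [0.8, -0.6, -0.2]
width: 0.0553
finger_force: 0.0
clock: 3.33
eef_pos: [0.5052, 0.2893, 0.0047]
tool_rot: [3.141, 0.0, 2.724]
contact_force: [-0.2, 0.9, -0.4]
width: 0.0171
finger_force: 0.0
```

Run:
```python
from h import *
for i in range(2): im=grab_frame('wrist')
save(im,'w2.png'); o=bot.get_obs(); print(o['width'],o['finger_force'])
```

```text
0.00981203025489962 0.0
```

View pics/w2.png

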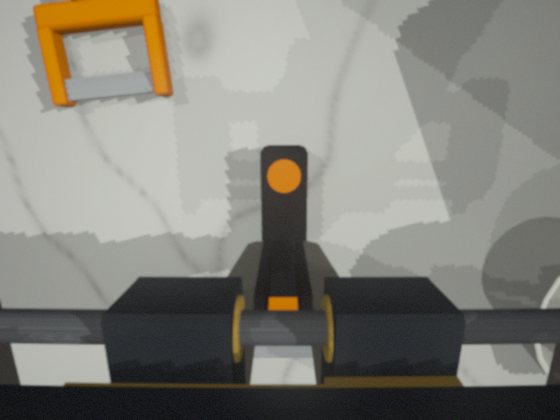

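Run:
```python
from h import *
im=grab_frame('wrist'); o=bot.get_obs(); print(o['width'],o['finger_force'],o['eef_pos'])
c=im[130:350,190:380]; c=np.clip(c.astype(float)*2.2,0,255).astype(np.uint8)
s=grab_frame('scene')
p=np.array(cv2.projectPoints(np.array([[.51,.287,.02]]),*[np.array(camera_info('scene')[k],float) for k in('rvec','tvec','K','distortion')])[0]).ravel().astype(int); print(p)
s=s[p[1]-50:p[1]+50,p[0]-50:p[0]+50]; s=np.clip(s.astype(float)*1.5,0,255).astype(np.uint8)
save(np.hstack([cv2.resize(c,(380,440),interpolation=2),cv2.resize(s,(400,440),interpolation=2)]),'w3.png')
```

```text
0.0092326130219714 0.0 [0.50512612 0.28931121 0.00456619]
[380 243]
```

View pics/w3.png

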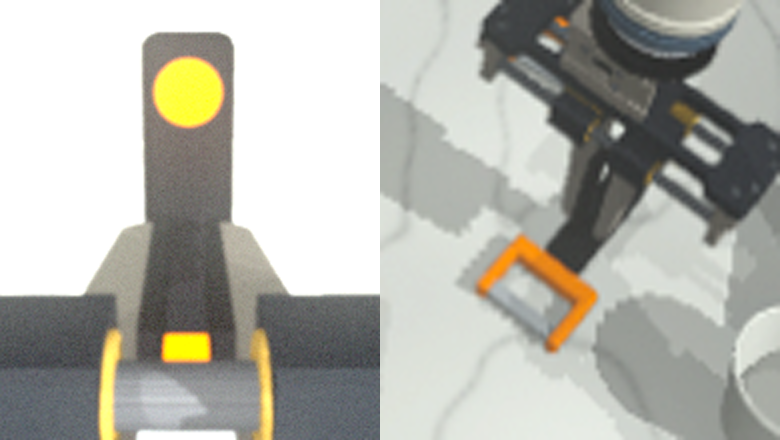

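The fingers straddle the 26 mm handle in both views, yet the width reading just follows the command and the force reads 0. I won't trust the gauge, so I'll close fully, lift a little and look.

```bash
python3 -m handwheel '[0,0,0,0,0,0,1, 0,0,0,0,0,0,1, 0,0,0,0,0,0,1, 0,0,0,0,0,0,1, 0,0,-0.7,0,0,0,1, 0,0,-1.5,0,0,0,1, 0,0,-2.3,0,0,0,1, 0,0,-3,0,0,0,1, 0,0,-3,0,0,0,1]' 20
python3 - <<'E'
from h import *
im=grab_frame('wrist'); o=bot.get_obs(); print(o['width'],o['finger_force'],o['eef_pos'],o['contact_force'])
c=im[130:350,190:380]; c=np.clip(c.astype(float)*2.2,0,255).astype(np.uint8)
s=grab_frame('scene')[193:293,330:430]; s=np.clip(s.astype(float)*1.5,0,255).astype(np.uint8)
save(np.hstack([cv2.resize(c,(380,440),interpolation=2),cv2.resize(s,(400,440),interpolation=2)]),'w4.png')
E
```

```text
clock: 4.28
eef_pos: [0.5063, 0.29, 0.0367]
tool_rot: [3.139, 0.002, 2.724]
contact_force: [0.1, -1.1, 0.0]
width: 0.0002
finger_force: 0.0
0.00010485893500345632 0.0 [0.50596558 0.28980196 0.03593826] [-0.49939125  0.07344712  0.42877524]
```

View pics/w4.png

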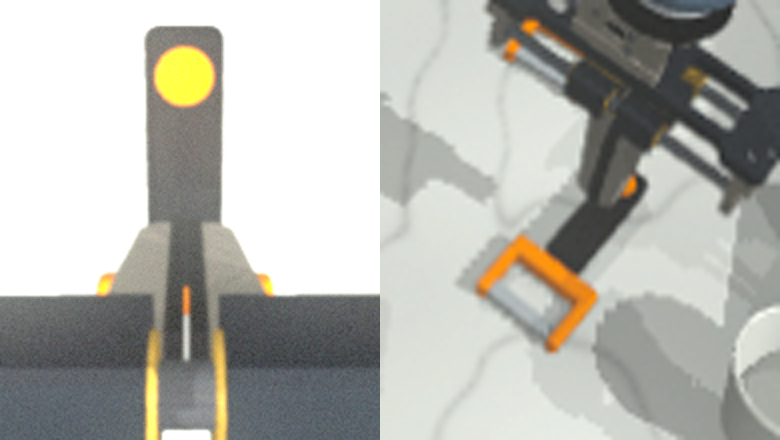

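The lift failed: the fingers shut completely and the peeler stayed at its place, undisturbed. So the fingertips closed above the 18 mm handle even though the reported z was 0.005. I'll check the tip height against the other cameras.

Run:
```python
from h import *
pr=lambda cam,P,ci=None: cv2.projectPoints(np.array(P,float).reshape(-1,3),*[np.array((ci or camera_info(cam))[k],float) for k in('rvec','tvec','K','distortion')])[0].reshape(-1,2).round(1)
p,r=pose(); print(p,r, bot.get_obs()['q'])
for dz in(0,.01,.02,.03): print(dz,pr('scene',p+[0,0,dz]),pr('top',p+[0,0,dz]))
# handle-end dot: centroid in each camera, orange blob
P0=np.array([.4525,.3145])
for cam in('wrist','scene','top'):
    im=grab_frame(cam); ci=camera_info(cam)
    c=pr(cam,[[.463,.3075,.018]],ci)[0]
    hsv=cv2.cvtColor(im,cv2.COLOR_RGB2HSV); m=((hsv[...,0]<22)&(hsv[...,1]>150)&(hsv[...,2]>80)).astype(np.uint8)
    n,l,s,cc=cv2.connectedComponentsWithStats(m)
    for k in np.argsort(np.linalg.norm(cc-c,axis=1))[:2]:
        print(cam,c,cc[k].round(1),s[k][4],'z0',w(cam,[cc[k]],0,ci).round(4),'z18',w(cam,[cc[k]],.018,ci).round(4))
```

```text
[0.50549973 0.28955447 0.03528008] [3.14057288e+00 7.63157670e-04 2.72381547e+00] [ 5.17616641e-01  4.81090263e-01  1.84657015e+00 -1.23646359e-05
  8.12658556e-01 -6.35394399e-01]
0 [[382.8 239.5]] [[187.  210.7]]
0.01 [[383.6 237.3]] [[186.4 210.3]]
0.02 [[384.4 235.1]] [[185.8 210. ]]
0.03 [[385.2 232.8]] [[185.2 209.6]]
wrist [281.9 166.3] [283.  168.9] 699 z0 [[0.4666 0.3067]] z18 [[0.4647 0.3075]]
wrist [281.9 166.3] [282.6 212.7] 229420 z0 [[0.4946 0.2939]] z18 [[0.4905 0.2957]]
scene [390.6 232.8] [391.9 235.3] 11 z0 [[0.456  0.3142]] z18 [[0.4701 0.3123]]
scene [390.6 232.8] [371.2 257. ] 202 z0 [[0.5453 0.2733]] z18 [[0.5577 0.2722]]
top [181.7 224.4] [200.2 201.7] 49 z0 [[0.5395 0.2546]] z18 [[0.5372 0.2517]]
top [181.7 224.4] [190. 189.] 11 z0 [[0.5804 0.2893]] z18 [[0.5777 0.2861]]
```

```bash
python3 -m handwheel '[0,0,0,0,0,0,-0.2, 0,0,0,0,0,0,-0.2, 0,0,0,0,0,0,-0.2, 0,0,0,0,0,0,-0.2, 0,0,1,0,0,0,-0.2, 0,0,2,0,0,0,-0.2, 0,0,2.7,0,0,0,-0.2, 0,0,3,0,0,0,-0.2, 0,0,3,0,0,0,-0.2]'
python3 -m handwheel '[0,0,0.1,0,0,0,-0.2, 0,0,0.2,0,0,0,-0.2]'
python3 -m handwheel '[0,0,0.1,0,0,0,-0.2, 0,0,0.2,0,0,0,-0.2]'
```

```text
clock: 5.28
eef_pos: [0.5042, 0.2888, 0.0031]
tool_rot: [-3.14, -0.001, 2.724]
contact_force: [0.6, 0.7, 0.0]
width: 0.0551
finger_force: 0.0
clock: 5.45
eef_pos: [0.5053, 0.2894, 0.0026]
tool_rot: [3.141, 0.0, 2.724]
contact_force: [-0.3, -0.3, 0.9]
width: 0.0551
finger_force: 0.0
clock: 5.62
eef_pos: [0.5054, 0.2895, 0.0008]
tool_rot: [3.141, 0.0, 2.724]
contact_force: [0.5, 0.3, 0.4]
width: 0.0552
finger_force: 0.0
```

```bash
python3 -m handwheel '[0,0,0.1,0,0,0,-0.2, 0,0,0.1,0,0,0,-0.2]'
python3 - <<'E'
from h import *
o=bot.get_obs(); print(o['eef_pos'],o['contact_force'],o['width'])
E
```

```text
clock: 5.78
eef_pos: [0.5051, 0.2893, -0.0004]
tool_rot: [3.142, 0.0, 2.724]
contact_force: [-0.1, 0.0, 0.5]
width: 0.055
finger_force: 0.0
[ 5.05089600e-01  2.89320886e-01 -4.44047083e-04] [-0.14717914  0.04143858  0.49526553] 0.054972672477804976
```

No contact at reported z ≈ 0, so the true tip is higher than reported. I'll keep feeling downward.

```bash
for i in 1 2; do :; done
python3 -m handwheel '[0,0,0.1,0,0,0,-0.2, 0,0,0.2,0,0,0,-0.2, 0,0,0.2,0,0,0,-0.2]' | grep -E 'eef|contact'
python3 -m handwheel '[0,0,0.1,0,0,0,-0.2, 0,0,0.2,0,0,0,-0.2, 0,0,0.2,0,0,0,-0.2]' | grep -E 'eef|contact'
```

```text
eef_pos: [0.505, 0.2893, -0.0026]
contact_force: [-0.5, -0.8, 0.1]
eef_pos: [0.505, 0.2893, -0.0046]
contact_force: [-0.1, 0.6, 0.1]
```

```bash
python3 -m handwheel '[0,0,0.1,0,0,0,-0.2, 0,0,0.2,0,0,0,-0.2, 0,0,0.2,0,0,0,-0.2]' | grep -E 'eef|contact'
python3 - <<'E'
from h import *
im=grab_frame('wrist'); o=bot.get_obs(); print(o['eef_pos'],o['contact_force'])
c=im[130:350,150:420]; c=np.clip(c.astype(float)*2.2,0,255).astype(np.uint8)
s=grab_frame('scene')[193:293,330:430]; s=np.clip(s.astype(float)*1.5,0,255).astype(np.uint8)
save(np.hstack([cv2.resize(c,(390,440),interpolation=2),cv2.resize(s,(400,440),interpolation=2)]),'w5.png')
E
```

```text
eef_pos: [0.505, 0.2893, -0.0066]
contact_force: [-0.1, -0.6, 0.4]
[ 0.50504413  0.28926882 -0.00654402] [-0.15436218  0.04239859 -0.62856469]
```

View pics/w5.png

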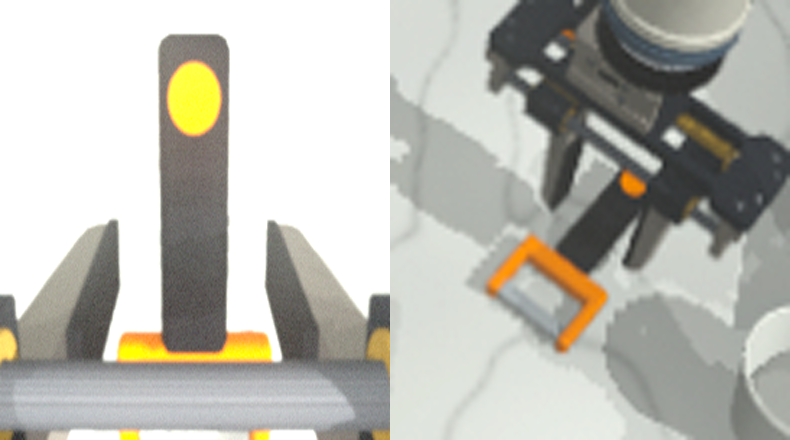

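The wrist crop shows the open fingers straddling the handle, centred. Its apparent width implies the tool sits about 14 mm higher than reported. I'll feel on downward to find the true counter level.

```bash
python3 -m handwheel '[0,0,0.1,0,0,0,-0.2, 0,0,0.2,0,0,0,-0.2, 0,0,0.2,0,0,0,-0.2]' | grep -E 'eef|contact'
python3 -m handwheel '[0,0,0.1,0,0,0,-0.2, 0,0,0.1,0,0,0,-0.2]' | grep -E 'eef|contact'
python3 -m handwheel '[0,0,0.1,0,0,0,-0.2, 0,0,0.1,0,0,0,-0.2]' | grep -E 'eef|contact'
```

```text
eef_pos: [0.505, 0.2893, -0.0086]
contact_force: [-0.2, -0.8, -0.2]
eef_pos: [0.505, 0.2893, -0.0096]
contact_force: [0.5, 0.6, 0.3]
eef_pos: [0.5051, 0.2893, -0.0105]
contact_force: [-0.3, 0.7, -0.2]
```

```bash
python3 -m handwheel '[0,0,0.1,0,0,0,-0.2, 0,0,0.1,0,0,0,-0.2]' | grep -E 'eef|contact'
```

```text
eef_pos: [0.505, 0.2893, -0.0116]
contact_force: [0.1, 0.0, 0.1]
```

```bash
python3 -m handwheel '[0,0,0.1,0,0,0,-0.2, 0,0,0.1,0,0,0,-0.2]' | grep -E 'eef|contact'
```

```text
eef_pos: [0.505, 0.2893, -0.0126]
contact_force: [-0.0, 0.4, -0.2]
```

```bash
python3 -m handwheel '[0,0,0.1,0,0,0,-0.2, 0,0,0.1,0,0,0,-0.2]' | grep -E 'eef|contact'
```

```text
eef_pos: [0.5051, 0.2893, -0.0136]
contact_force: [-0.2, -0.2, -0.1]
```

```bash
python3 -m handwheel '[0,0,0.1,0,0,0,-0.2, 0,0,0.1,0,0,0,-0.2]' | grep -E 'eef|contact'
```

```text
eef_pos: [0.505, 0.2893, -0.0146]
contact_force: [0.7, 0.6, 0.4]
```

```bash
python3 -m handwheel '[0,0,0.1,0,0,0,-0.2, 0,0,0.1,0,0,0,-0.2]' | grep -E 'eef|contact'
```

```text
eef_pos: [0.505, 0.2892, -0.0156]
contact_force: [-0.8, -0.1, -0.2]
```

```bash
python3 -m handwheel '[0,0,0.1,0,0,0,-0.2, 0,0,0.1,0,0,0,-0.2]' | grep -E 'eef|contact'
```

```text
eef_pos: [0.505, 0.2893, -0.0166]
contact_force: [0.3, 0.4, 0.5]
```

```bash
python3 -m handwheel '[0,0,0.1,0,0,0,-0.2, 0,0,0.1,0,0,0,-0.2]' | grep -E 'eef|contact'
```

```text
eef_pos: [0.505, 0.2892, -0.0176]
contact_force: [-0.4, -0.4, 0.2]
```

```bash
python3 -m handwheel '[0,0,0.1,0,0,0,-0.2, 0,0,0.1,0,0,0,-0.2]' | grep -E 'eef|contact'
```

```text
eef_pos: [0.5051, 0.2893, -0.0186]
contact_force: [-0.4, -0.6, -0.7]
```

```bash
python3 -m handwheel '[0,0,0.1,0,0,0,-0.2, 0,0,0.1,0,0,0,-0.2]' | grep -E 'eef|contact'
```

```text
eef_pos: [0.5051, 0.2893, -0.0195]
contact_force: [-0.5, 0.4, -0.2]
```

```bash
python3 -m handwheel '[0,0,0,0,0,0,0.2, 0,0,0,0,0,0,0.6, 0,0,0,0,0,0,0.8, 0,0,0,0,0,0,0.8, 0,0,0,0,0,0,0.8, 0,0,0,0,0,0,0.8, 0,0,0,0,0,0,0.8]' 15
```

```text
clock: 9.3
eef_pos: [0.5052, 0.2894, -0.0194]
tool_rot: [3.142, 0.0, 2.724]
contact_force: [-0.1, 0.0, 0.3]
width: 0.0259
finger_force: 15.0
```

Gripped this time: width 25.9 mm at 15 N. The tool's reported z reads about 20 mm low, so I'll work with relative heights and contact. Lift first, then carry it over the tray.

```bash
python3 -m handwheel '[0,0,-0.5,0,0,0,0.8, 0,0,-2,0,0,0,0.8, 0,0,-4,0,0,0,0.8, 0,0,-6.5,0,0,0,0.8, 0,0,-9,0,0,0,0.8, 0,0,-11,0,0,0,0.8, 0,0,-12,0,0,0,0.8, 0,0,-12,0,0,0,0.8]' 20 | grep -E 'eef|contact|width|finger'
python3 -m handwheel '[-0.5,-1,0,0,0,0.06,0.8, -1.6,-3,0,0,0,0.16,0.8, -3,-5.8,0,0,0,0.28,0.8, -4.6,-8.7,0,0,0,0.4,0.8, -6.2,-11.8,0,0,0,0.52,0.8, -7.8,-14.8,0,0,0,0.64,0.8, -9.4,-17.8,0,0,0,0.76,0.8, -11,-20.8,0,0,0,0.88,0.8, -12.5,-23.7,0,0,0,1,0.8, -14,-26.5,0,0,0,1.08,0.8, -15,-28.4,0,0,0,1.13,0.8, -15.4,-29.2,0,0,0,1.13,0.8]'
python3 -m handwheel '[0,0,0,0,0,0,0.8, 0,0,0,0,0,0,0.8]'
python3 - <<'E'
from h import *
im=grab_frame('wrist'); ci=camera_info('wrist'); save(im,'w6.png'); t=grab_frame('top')
f=t[150:270,200:400]
save(np.hstack([im[::1,::1][:, :480],cv2.resize(f,(320,192))[:192] if 0 else cv2.copyMakeBorder(cv2.resize(f,(320,192),interpolation=2),0,228,0,0,0)]),'w6b.png')
print(pose())
for c in('top','wrist'):
  for n,z in(('tray',0),('tray_handle',.021)):
    for d in spotter.pinpoint(c,n): print(c,n,np.round(d['xy']),d['confidence'],w(c,[d['xy']],z).round(4))
E
```

```text
eef_pos: [0.5065, 0.2901, 0.1031]
contact_force: [-0.1, -0.4, -0.5]
width: 0.0259
finger_force: 20.0
clock: 10.97
eef_pos: [0.5266, -0.0426, 0.0993]
tool_rot: [-3.14, 0.0, 1.589]
contact_force: [-0.5, 1.1, -0.3]
width: 0.0258
finger_force: 20.0
clock: 11.13
eef_pos: [0.5268, -0.0397, 0.0998]
tool_rot: [-3.14, -0.001, 1.594]
contact_force: [-0.3, 0.2, -0.9]
width: 0.0259
finger_force: 20.0
(array([ 0.52702141, -0.03888255,  0.10011984]), array([-3.14073300e+00, -4.09837587e-04,  1.59554854e+00]))
top tray [296. 208.] 0.63 [[ 0.5267 -0.0568]]
wrist tray [543. 100.] 0.32 [[0.7467 0.061 ]]
wrist tray_handle [173. 227.] 0.8 [[ 0.4336 -0.0542]]
```

View pics/w6b.png

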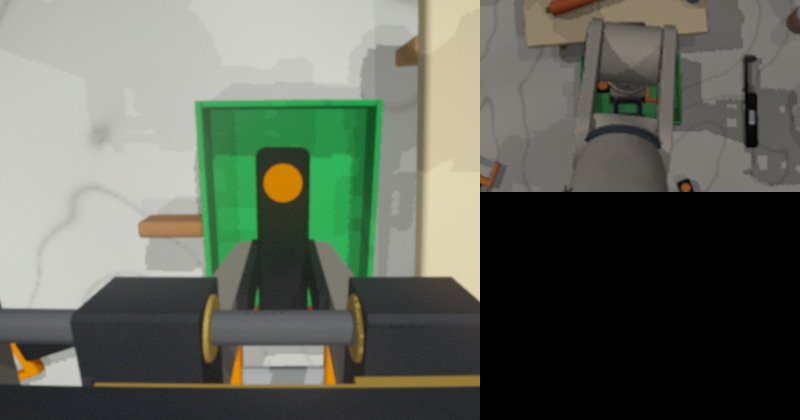

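The wrist view shows the peeler centred over the tray: rim at columns 200–380, handle fin at (173,227). It needs to go about 7 mm further in −y. I'll shift it and go down to about 1.5 cm above the floor.

```bash
python3 -m handwheel '[-0.3,0.2,1,0,0,0,0.8, -0.7,0.4,3,0,0,0,0.8, -0.7,0.4,5,0,0,0,0.8, -0.7,0.4,7,0,0,0,0.8, -0.7,0.4,8.5,0,0,0,0.8, -0.7,0.4,9.5,0,0,0,0.8, -0.7,0.4,10,0,0,0,0.8, -0.7,0.4,10.2,0,0,0,0.8, -0.7,0.4,10.2,0,0,0,0.8]' | grep -E 'eef|contact'
python3 -m handwheel '[0,0,0.2,0,0,0,0.8, 0,0,0.4,0,0,0,0.8, 0,0,0.6,0,0,0,0.8, 0,0,0.6,0,0,0,0.8]' | grep -E 'eef|contact'
python3 -m handwheel '[0,0,0.1,0,0,0,0.8, 0,0,0.2,0,0,0,0.8, 0,0,0.2,0,0,0,0.8]' | grep -E 'eef|contact'
```

```text
eef_pos: [0.5317, -0.0469, -0.0015]
contact_force: [-0.1, -0.3, -0.9]
eef_pos: [0.5316, -0.047, -0.0073]
contact_force: [-0.1, -0.5, -0.6]
eef_pos: [0.5315, -0.0469, -0.0095]
contact_force: [0.3, -0.3, -1.2]
```

```bash
python3 -m handwheel '[0,0,0.1,0,0,0,0.8, 0,0,0.1,0,0,0,0.8]' | grep -E 'eef|contact'
```

```text
eef_pos: [0.5315, -0.047, -0.0105]
contact_force: [-0.0, -0.3, -1.1]
```

```bash
python3 -m handwheel '[0,0,0.1,0,0,0,0.8, 0,0,0.1,0,0,0,0.8]' | grep -E 'eef|contact'
```

```text
eef_pos: [0.5315, -0.0469, -0.0115]
contact_force: [-0.3, 0.3, -1.7]
```

```bash
python3 -m handwheel '[0,0,0.1,0,0,0,0.8, 0,0,0.1,0,0,0,0.8]' | grep -E 'eef|contact'
```

```text
eef_pos: [0.5315, -0.0469, -0.0126]
contact_force: [-0.5, -0.5, -1.0]
```

```bash
python3 -m handwheel '[0,0,0.1,0,0,0,0.8, 0,0,0.1,0,0,0,0.8]' | grep -E 'eef|contact'
```

```text
eef_pos: [0.5314, -0.0469, -0.0136]
contact_force: [-0.4, -0.0, -1.6]
```

```bash
python3 -m handwheel '[0,0,0.05,0,0,0,0.8, 0,0,0.05,0,0,0,0.8]' | grep -E 'eef|contact'
```

```text
eef_pos: [0.5315, -0.0469, -0.014]
contact_force: [-0.2, -0.6, -0.6]
```

```bash
python3 -m handwheel '[0,0,0.05,0,0,0,0.8, 0,0,0.05,0,0,0,0.8]' | grep -E 'eef|contact'
```

```text
eef_pos: [0.5316, -0.047, -0.0144]
contact_force: [0.1, 0.0, -0.2]
```

```bash
python3 -m handwheel '[0,0,0.05,0,0,0,0.8, 0,0,0.05,0,0,0,0.8]' | grep -E 'eef|contact'
```

```text
eef_pos: [0.5316, -0.047, -0.0144]
contact_force: [-1.8, -0.8, 8.0]
```

Contact came exactly at the predicted height. I'll ease off 0.5 mm, open and rise.

```bash
python3 -m handwheel '[0,0,-0.05,0,0,0,0.8, 0,0,-0.05,0,0,0,0.4, 0,0,-0.05,0,0,0,0, 0,0,-0.05,0,0,0,-0.1, 0,0,-0.05,0,0,0,-0.1, 0,0,-0.05,0,0,0,-0.1]' | grep -E 'eef|contact|width'
python3 -m handwheel '[0,0,-1,0,0,0,-0.1, 0,0,-3,0,0,0,-0.1, 0,0,-6,0,0,0,-0.1, 0,0,-9,0,0,0,-0.1, -1,-4,-11,0,0,0,-0.1, -1,-8,-12,0,0,0,-0.1, -1,-11,-12,0,0,0,-0.1, -1,-12,-12,0,0,0,-0.1, -1,-12,-12,0,0,0,-0.1, -1,-12,-12,0,0,0,-0.1]' | grep -E 'eef|contact|width'
python3 - <<'E'
from h import *
im=grab_frame('wrist'); save(im,'w7.png'); s=grab_frame('scene'); save(s,'s7.png'); ci=camera_info('wrist')
c=cv2.resize(s[140:350,140:420],(560,420),interpolation=2)
save(cv2.resize(np.vstack([im,c]),(400,600),interpolation=3),'w7b.png'); print(pose())
for c in('wrist','scene'):
  for n,z in(('tray',0),('tray_handle',.021),('station',0),('board',0)):
    for d in spotter.pinpoint(c,n): print(c,n,np.round(d['xy']),d['confidence'],w(c,[d['xy']],z).round(4))
E
```

```text
eef_pos: [0.5315, -0.0469, -0.0145]
contact_force: [-0.6, 1.4, 0.4]
width: 0.0502
eef_pos: [0.413, -0.0599, 0.1064]
contact_force: [1.2, -1.1, -0.3]
width: 0.0504
(array([ 0.41383749, -0.05984024,  0.10599578]), array([3.13982567e+00, 2.51955080e-04, 1.59385176e+00]))
wrist tray [411. 197.] 0.88 [[ 0.5313 -0.049 ]]
wrist tray_handle [306. 205.] 0.56 [[ 0.4325 -0.0535]]
scene tray [259. 220.] 0.93 [[ 0.5289 -0.0497]]
scene tray [245. 286.] 0.61 [[ 0.737  -0.0092]]
scene tray_handle [268. 193.] 0.7 [[ 0.446  -0.0527]]
scene station [262. 217.] 0.69 [[ 0.5189 -0.0441]]
scene station [245. 287.] 0.6 [[ 0.7397 -0.0071]]
scene station [181. 195.] 0.56 [[ 0.5232 -0.2979]]
scene board [244. 284.] 0.96 [[ 0.7308 -0.013 ]]
```

View pics/w7b.png

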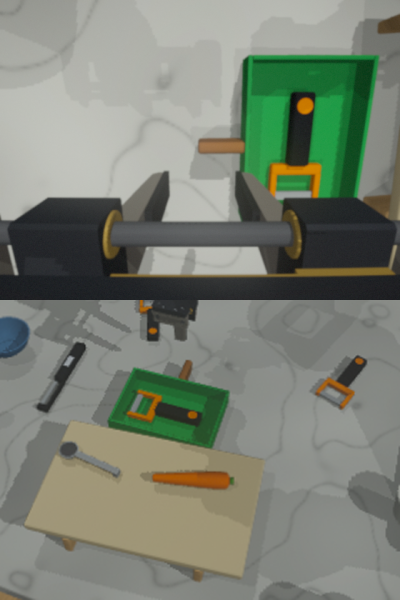

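The peeler now lies flat in the tray, at wrist (300,130), with the fin at (220,147). In the scene view nothing else has moved. Next I'll fit tray and board silhouettes numerically in the stored pictures to get their relative pose.

```bash
cat > fit.py <<'E'
from h import *
from scipy.optimize import minimize
B=(.220,.360,.046,.064); T=(.140,.200,0,.036)
def mask(im,kind):
    h=cv2.cvtColor(im,cv2.COLOR_RGB2HSV).astype(int); H,S,V=h[...,0],h[...,1],h[...,2]
    m=((H>45)&(H<80)&(S>110)) if kind=='T' else ((H>12)&(H<30)&(S>45)&(S<140)&(V>100))
    m=cv2.morphologyEx(m.astype(np.uint8),cv2.MORPH_OPEN,np.ones((3,3)))
    cs=cv2.findContours(m,cv2.RETR_EXTERNAL,cv2.CHAIN_APPROX_NONE)[0]
    o=np.zeros_like(m); cv2.drawContours(o,[cv2.convexHull(max(cs,key=cv2.contourArea))],-1,1,-1); return o
def sil(p,dim,ci):
    a,b,z0,z1=dim; c,s=np.cos(p[2]),np.sin(p[2])
    P=[[p[0]+c*x-s*y,p[1]+s*x+c*y,z] for x in(-a/2,a/2) for y in(-b/2,b/2) for z in(z0,z1)]
    q=cv2.projectPoints(np.array(P),*[np.array(ci[k],float) for k in('rvec','tvec','K','distortion')])[0].reshape(-1,2)
    o=np.zeros((420*4,560*4),np.uint8); cv2.fillConvexPoly(o,np.round(cv2.convexHull(((q+.5)*4).astype(np.float32))*16).astype(int),1,shift=4); return o
def fit(im,cam,kind,p0,occ=None):
    ci=camera_info(cam); m=cv2.resize(mask(im,kind),None,fx=4,fy=4,interpolation=0)
    def f(v):
        s=sil(np.array(p0)+v*[.01,.01,.1],B if kind=='B' else T,ci)
        if occ is not None: s=s&~occ
        return float((s^m).sum())/16
    r=minimize(f,np.zeros(3),method='Nelder-Mead',options=dict(initial_simplex=[[0,0,0],[1,0,0],[0,1,0],[0,0,.7]],xatol=.01,fatol=.2))
    return np.array(p0)+r.x*[.01,.01,.1], r.fun, m.sum()/16
E
python3 - <<'E'
from fit import *
ld=lambda n: cv2.cvtColor(cv2.imread('pics/'+n),cv2.COLOR_BGR2RGB)
for n,cam in(('top1.png','top'),('scene1.png','scene'),('s7.png','scene')):
    im=ld(n); b=fit(im,cam,'B',[.732,-.011,.103]); occ=(sil(b[0],B,camera_info(cam))>0).astype(np.uint8)
    t=fit(im,cam,'T',[.528,-.05,.023],occ)
    c,s=np.cos(b[0][2]),np.sin(b[0][2]); d=t[0][:2]-b[0][:2]
    print(n,b[0].round(4),b[1:],t[0].round(4),t[1:],'rel',(np.array([c*d[0]+s*d[1],-s*d[0]+c*d[1]])*1000).round(1),(t[0][2]-b[0][2]).round(4))
E
```

```text
top1.png [ 0.735  -0.008   0.0996] (np.float64(189.3125), np.float64(7716.0)) [ 0.5311 -0.0491  0.0218] (np.float64(84.0625), np.float64(2746.0)) rel [-207.   -20.6] -0.0779
scene1.png [-1.468   0.349   4.7697] (np.float64(18047.0), np.float64(18047.0)) [ 0.5234 -0.0513  0.0502] (np.float64(352.0), np.float64(3200.0)) rel [ 513.6 1965.2] -4.7194
s7.png [-1.468   0.349   4.7697] (np.float64(18290.0), np.float64(18290.0)) [ 0.5214 -0.0516  0.0552] (np.float64(352.6875), np.float64(3194.0)) rel [ 513.9 1963.2] -4.7144
```

```bash
python3 - <<'E'
s=open('fit.py').read()
s=s.replace("def mask(im,kind):","def mask(im,kind,roi):").replace("(V>100))","(V>100))\n    m=m&(roi>0)")
s=s.replace("m=cv2.resize(mask(im,kind),","roi=cv2.dilate(cv2.resize(sil(p0,B if kind=='B' else T,ci),(560,420),interpolation=3),np.ones((31,31))); m=cv2.resize(mask(im,kind,roi),")
open('fit.py','w').write(s)
E
cat > run.py <<'E'
from fit import *
import sys
def rep(im,cam,pb=[.733,-.01,.1],pt=[.529,-.05,.023]):
    b=fit(im,cam,'B',pb); occ=(sil(b[0],B,camera_info(cam))>0).astype(np.uint8)
    t=fit(im,cam,'T',pt,occ)
    c,s=np.cos(b[0][2]),np.sin(b[0][2]); d=t[0][:2]-b[0][:2]
    print(cam,b[0].round(4),np.round(b[1:]),t[0].round(4),np.round(t[1:]),'rel',(np.array([c*d[0]+s*d[1],-s*d[0]+c*d[1]])*1000).round(1),(t[0][2]-b[0][2]).round(4))
if __name__=='__main__':
    ld=lambda n: cv2.cvtColor(cv2.imread('pics/'+n),cv2.COLOR_BGR2RGB)
    for n,cam in(('top1.png','top'),('scene1.png','scene'),('s7.png','scene')): rep(ld(n),cam)
E
python3 run.py
```

```text
top [ 0.7355 -0.008   0.1004] [ 189. 7716.] [ 0.5311 -0.049   0.0221] [  84. 2746.] rel [-207.5  -20.3] -0.0783
scene [ 0.7411 -0.0097  0.1053] [  826. 13505.] [ 0.534  -0.0508  0.0373] [ 106. 3200.] rel [-210.2  -19.1] -0.068
scene [ 0.7414 -0.0093  0.106 ] [  847. 13525.] [ 0.5342 -0.0507  0.0351] [ 120. 3194.] rel [-210.4  -19.2] -0.0709
```

```bash
python3 -m handwheel '[0,0.2,0,0,0,0.12,-0.1, 0,0.4,0,0,0,0.24,-0.1, 0,0.6,0,0,0,0.36,-0.1, 0,0.9,0,0,0,0.48,-0.1, 0,0.9,0,0,0,0.6,-0.1, 0,0.9,0,0,0,0.72,-0.1, 0,0.9,0,0,0,0.84,-0.1, 0,0.9,0,0,0,0.96,-0.1, 0,0.9,0,0,0,1.08,-0.1, 0,0.9,0,0,0,1.2,-0.1, 0,0.9,0,0,0,1.32,-0.1, 0,0.9,0,0,0,1.44,-0.1]' | grep -E 'rot'
python3 -m handwheel '[0,0,0,0,0,0.13,-0.1, 0,0,2,0,0,0.13,-0.1, 0,0,4,0,0,0.13,-0.1, 0,0,5,0,0,0.13,-0.1, 0,0,5,0,0,0.13,-0.1, 0,0,5,0,0,0.13,-0.1]'
cat > fin.py <<'E'
from h import *
im=grab_frame('wrist'); save(im,'w_%d.png'%int(bot.get_obs()['clock']*100))
h=cv2.cvtColor(im,cv2.COLOR_RGB2HSV).astype(int); H,S,V=h[...,0],h[...,1],h[...,2]
for n,m in(('wood',(H<20)&(S>70)&(V>40)),('green',(H>45)&(H<80)&(S>110))):
    c,l,s,cc=cv2.connectedComponentsWithStats(cv2.morphologyEx(m.astype(np.uint8),cv2.MORPH_OPEN,np.ones((3,3))))
    for k in np.argsort(-s[1:,4])[:4]+1:
        ys,xs=np.nonzero(l==k); print(n,s[k],cc[k].round(1), np.round(cv2.minAreaRect(np.c_[xs,ys].astype(np.float32))[2],1))
for d in spotter.pinpoint('wrist','tray_handle'): print(np.round(d['xy']),d['confidence'])
print(pose(),bot.get_obs()['q'].round(3))
E
python3 fin.py
```

```text
tool_rot: [-3.142, 0.0, 0.148]
clock: 17.27
eef_pos: [0.4205, -0.0595, 0.0553]
tool_rot: [-3.141, 0.001, 0.024]
contact_force: [0.4, 0.7, -0.4]
width: 0.0503
finger_force: 0.0
wood [ 312    9   81  104 2114] [340.9  55.3] 1.4
wood [ 263  173   21   77 1472] [272.9 210.2] 89.0
wood [182  42  33  34 616] [199.1  59.9] 90.0
wood [349   9  12   3  36] [354.5  10. ] 90.0
green [   99     0   344   172 41624] [260.9  90.9] 90.0
green [ 334   26   36   73 2420] [351.4  61.7] 2.0
[275. 210.] 0.92
(array([ 0.42135113, -0.05958969,  0.05618211]), array([ 3.14143871e+00, -7.35770344e-04,  2.37502716e-02])) [-0.144  0.249  2.165 -0.     0.727  1.403]
```

```bash
python3 -m handwheel '[-0.1,-0.4,0,0,0,0,-0.1, -0.1,-0.7,0,0,0,0,-0.1, -0.1,-0.7,0,0,0,0,-0.1, -0.1,-0.7,0,0,0,0,-0.1]' >/dev/null; python3 fin.py | sed -n '1,3p;8,20p'
```

```text
wood [ 323    9   81  103 2278] [351.4  54.9] 1.5
wood [ 274  172   20   77 1475] [283.7 209.4] 90.0
wood [194  41  32  35 833] [210.2  58.3] 90.0
(array([ 0.41983521, -0.05246134,  0.05581712]), array([ 3.14147985e+00, -5.05373869e-04,  2.40694876e-02])) [-0.128  0.247  2.169 -0.     0.725  1.419]
```

```bash
python3 -m handwheel '[0,0,2,0,0,0,-0.1, 0,0,4,0,0,0,-0.1, 0,0,5.5,0,0,0,-0.1, 0,0,6.4,0,0,0,-0.1, 0,0,6.9,0,0,0,-0.1, 0,0,7.2,0,0,0,-0.1, 0,0,7.2,0,0,0,-0.1, 0,0,7.2,0,0,0,-0.1]' | grep -E 'eef|contact'
python3 -m handwheel '[0,0,0,0,0,0,0.2, 0,0,0,0,0,0,0.4, 0,0,0,0,0,0,0.55, 0,0,0,0,0,0,0.7, 0,0,0,0,0,0,0.85, 0,0,0,0,0,0,0.95, 0,0,0,0,0,0,0.95, 0,0,0,0,0,0,0.95]' 8
python3 run.py >/dev/null
python3 - <<'E'
from run import *
rep(grab_frame('top'),'top'); rep(grab_frame('scene'),'scene'); print(pose())
E
```

```text
eef_pos: [0.4201, -0.0526, -0.016]
contact_force: [-0.6, -0.3, 0.1]
clock: 19.13
eef_pos: [0.4197, -0.0526, -0.0163]
tool_rot: [3.142, -0.0, 0.024]
contact_force: [-0.2, -0.7, 3.7]
width: 0.0136
finger_force: 8.0
top [ 0.7354 -0.0082  0.1038] [ 191. 7725.] [ 0.5307 -0.0468  0.0344] [ 363. 2480.] rel [-207.6  -17.2] -0.0694
scene [ 0.7409 -0.0095  0.1034] [  845. 13527.] [ 0.5339 -0.0503  0.0263] [ 105. 3194.] rel [-210.1  -19.2] -0.0771
(array([ 0.41972407, -0.05254284, -0.0163113 ]), array([ 3.14151425e+00, -9.34347456e-05,  2.39767048e-02]))
```

Fin gripped (13.6 mm). Now I'll align the tray with the station, turning +0.077 rad and shifting about 11 mm in and 13 mm left, with a firm grip.

```bash
python3 -m handwheel '[0,0,-0.02,0,0,0,0.95, 0,0,-0.02,0,0,0,0.95, 0.05,-0.1,-0.02,0,0,-0.005,0.95, 0.2,-0.25,-0.02,0,0,-0.015,0.95, 0.35,-0.4,-0.02,0,0,-0.025,0.95, 0.5,-0.6,-0.02,0,0,-0.035,0.95, 0.65,-0.8,-0.02,0,0,-0.05,0.95, 0.8,-1,-0.02,0,0,-0.06,0.95, 0.95,-1.15,-0.02,0,0,-0.07,0.95, 1.1,-1.25,-0.02,0,0,-0.077,0.95, 1.1,-1.25,-0.02,0,0,-0.077,0.95, 1.1,-1.25,-0.02,0,0,-0.077,0.95]' 40
python3 - <<'E'
from run import *
a=[.541,-.03,.1]
t=grab_frame('top'); s=grab_frame('scene'); wr=grab_frame('wrist')
for n,i in(('t8.png',t),('s8.png',s),('w8.png',wr)): save(i,n)
rep(t,'top',pt=a); rep(s,'scene',pt=a); o=bot.get_obs();print(pose(),o['contact_force'],o['ft_torque'])
E
```

```text
clock: 20.23
eef_pos: [0.4306, -0.0396, -0.0163]
tool_rot: [-3.142, -0.0, 0.101]
contact_force: [0.4, -0.6, -2.2]
width: 0.0136
finger_force: 40.0
top [ 0.7355 -0.0082  0.1053] [ 189. 7726.] [ 0.5423 -0.0264  0.1021] [ 340. 2503.] rel [-194.     2.2] -0.0032
scene [ 0.7409 -0.0095  0.1034] [  845. 13527.] [ 0.5445 -0.0294  0.1032] [  88. 2964.] rel [-197.4    0.5] -0.0002
(array([ 0.43064047, -0.03970938, -0.01621981]), array([ 3.14154990e+00, -4.96855609e-04,  1.00973798e-01])) [ 1.45056019  0.29676321 -2.46025458] [0.00090409 0.05221083 0.01414425]
```

```bash
python3 -m handwheel '[0.1,0,0.02,0,0,0,0.95, 0.3,0,0.02,0,0,0,0.95, 0.5,0,0.02,0,0,0,0.95, 0.7,0,0.02,0,0,0,0.95, 0.9,0,0.02,0,0,0,0.95, 0.9,0,0.02,0,0,0,0.95]' 15 | grep -E 'eef|cont'
python3 -m handwheel '[0.1,0,0,0,0,0,0.95, 0.2,0,0,0,0,0,0.95, 0.3,0,0,0,0,0,0.95]' | grep -E 'eef|cont'
python3 -m handwheel '[0.1,0,0,0,0,0,0.95, 0.2,0,0,0,0,0,0.95, 0.3,0,0,0,0,0,0.95]' | grep -E 'eef|cont'
```

```text
eef_pos: [0.4369, -0.0388, -0.0164]
contact_force: [-6.9, -1.5, 9.3]
eef_pos: [0.439, -0.0385, -0.0165]
contact_force: [-10.7, -1.0, 12.7]
eef_pos: [0.4421, -0.0382, -0.0165]
contact_force: [-9.3, -1.4, 12.6]
```

```bash
python3 -m handwheel '[0.1,0,0,0,0,0,0.95, 0.2,0,0,0,0,0,0.95, 0.3,0,0,0,0,0,0.95]' | grep -E 'eef|cont|rot'
python3 - <<'E'
from run import *
a=[.561,-.029,.1]
s=grab_frame('scene'); rep(s,'scene',pt=a); o=bot.get_obs();print(o['contact_force'],o['ft_torque'])
E
```

```text
eef_pos: [0.4451, -0.0379, -0.0165]
tool_rot: [-3.141, 0.005, 0.101]
contact_force: [-10.5, -0.9, 13.0]
scene [ 0.7417 -0.0093  0.1052] [  850. 13526.] [ 0.559  -0.0276  0.1   ] [ 100. 2684.] rel [-183.6    1. ] -0.0053
[-7.65573143 -0.30612747 10.11620444] [-0.1878902   1.53041222 -0.02200096]
```

The tool is pressing down about 12 N, which inflates the friction. I'll rise 0.3 mm and continue.

```bash
python3 -m handwheel '[0,0,-0.03,0,0,0,0.95, 0.1,0,-0.03,0,0,0,0.95, 0.2,0,-0.03,0,0,0,0.95, 0.3,0,-0.03,0,0,0,0.95]' | grep -E 'eef|cont|rot'
```

```text
eef_pos: [0.4512, -0.0377, -0.0163]
tool_rot: [-3.142, 0.0, 0.101]
contact_force: [-0.4, 0.3, -2.4]
```

```bash
python3 -m handwheel '[0.1,0,-0.01,0,0,0,0.95, 0.2,0,-0.01,0,0,0,0.95, 0.3,0,-0.01,0,0,0,0.95]' | grep -E 'eef|cont|rot'
```

```text
eef_pos: [0.4544, -0.0373, -0.0161]
tool_rot: [-3.142, 0.0, 0.101]
contact_force: [-1.2, 0.0, -3.4]
```

```bash
python3 -m handwheel '[0.1,0,0,0,0,0,0.95, 0.2,0,0,0,0,0,0.95, 0.3,0,0,0,0,0,0.95]' | grep -E 'eef|cont|rot'
```

```text
eef_pos: [0.4573, -0.037, -0.016]
tool_rot: [-3.142, 0.0, 0.101]
contact_force: [-0.4, 0.9, -3.1]
```

```bash
python3 -m handwheel '[0.2,0,0.015,0,0,0,0.95, 0.4,0,0.015,0,0,0,0.95, 0.6,0,0.015,0,0,0,0.95, 0.8,0,0.015,0,0,0,0.95, 0.9,0,0.015,0,0,0,0.95]' | grep -E 'eef|cont|rot'
```

```text
eef_pos: [0.4667, -0.0361, -0.0161]
tool_rot: [3.142, -0.0, 0.101]
contact_force: [-1.1, -0.7, -2.9]
```

```bash
python3 -m handwheel '[0.2,0,0,0,0,0,0.95, 0.5,0,0,0,0,0,0.95, 0.8,0,0,0,0,0,0.95, 1.1,0,0,0,0,0,0.95, 1.4,0,0,0,0,0,0.95]' | grep -E 'eef|cont|rot'
```

```text
eef_pos: [0.4805, -0.0347, -0.0162]
tool_rot: [3.142, -0.0, 0.101]
contact_force: [-1.6, 0.7, -2.9]
```

```bash
python3 -m handwheel '[0.2,0,0.015,0,0,0,0.95, 0.5,0,0.015,0,0,0,0.95, 0.8,0,0.015,0,0,0,0.95, 1.1,0,0.015,0,0,0,0.95, 1.4,0,0.015,0,0,0,0.95]' | grep -E 'eef|cont|rot'
```

```text
eef_pos: [0.4943, -0.0333, -0.0163]
tool_rot: [3.142, -0.0, 0.101]
contact_force: [-2.4, -0.1, -1.9]
```

```bash
python3 -m handwheel '[0.2,0,0.01,0,0,0,0.95, 0.5,0,0.01,0,0,0,0.95, 0.8,0,0.01,0,0,0,0.95, 1.1,0,0.01,0,0,0,0.95, 1.4,0,0.01,0,0,0,0.95]' | grep -E 'eef|cont|rot'
```

```text
eef_pos: [0.5081, -0.0319, -0.0164]
tool_rot: [-3.142, 0.0, 0.101]
contact_force: [-2.8, -0.7, 1.9]
```

```bash
python3 -m handwheel '[0.2,0,0,0,0,0,0.95, 0.5,0,0,0,0,0,0.95, 0.8,0,0,0,0,0,0.95, 1.1,0,0,0,0,0,0.95, 1.4,0,0,0,0,0,0.95, 1.7,0,0,0,0,0,0.95, 2,0,0,0,0,0,0.95]' | grep -E 'eef|cont|rot'
```

```text
eef_pos: [0.5279, -0.0299, -0.0164]
tool_rot: [-3.142, 0.0, 0.101]
contact_force: [-5.0, -1.2, 4.7]
```

```bash
python3 -m handwheel '[0.2,0,0,0,0,0,0.95, 0.5,0,0,0,0,0,0.95, 0.8,0,0,0,0,0,0.95, 1.1,0,0,0,0,0,0.95, 1.4,0,0,0,0,0,0.95, 1.7,0,0,0,0,0,0.95, 2,0,0,0,0,0,0.95]' | grep -E 'eef|cont|rot'
```

```text
eef_pos: [0.5478, -0.0279, -0.0164]
tool_rot: [-3.142, 0.0, 0.101]
contact_force: [-6.4, -0.7, 4.3]
```

```bash
python3 -m handwheel '[0.2,0,0,0,0,0,0.95, 0.4,0,0,0,0,0,0.95, 0.6,0,0,0,0,0,0.95, 0.8,0,0,0,0,0,0.95, 1,0,0,0,0,0,0.95]' | grep -E 'eef|cont|rot'
```

```text
eef_pos: [0.5576, -0.0269, -0.0164]
tool_rot: [-3.142, 0.0, 0.101]
contact_force: [-5.6, -0.8, 6.1]
```

Free so far, with the back about 112 mm deep. From here I'll feel for the stop in 1 mm steps, with a light grip as a fuse and halting if the axial force exceeds 8 N.

```bash
ck(){ tee o.txt | grep -E 'eef|cont' | tr '\n' ' '; echo; awk -F'[][,]' '/contact/{exit !($2>-8)}' o.txt; }
python3 -m handwheel '[0,0,-0.01,0,0,0,0.95, 0.1,0,-0.01,0,0,0,0.95]' 12 | ck &&
python3 -m handwheel '[0.05,0,0,0,0,0,0.95, 0.1,0,0,0,0,0,0.95]' | ck &&
python3 -m handwheel '[0.05,0,0,0,0,0,0.95, 0.1,0,0,0,0,0,0.95]' | ck &&
python3 -m handwheel '[0.05,0,0,0,0,0,0.95, 0.1,0,0,0,0,0,0.95]' | ck &&
python3 -m handwheel '[0.05,0,0,0,0,0,0.95, 0.1,0,0,0,0,0,0.95]' | ck &&
python3 -m handwheel '[0.05,0,0,0,0,0,0.95, 0.1,0,0,0,0,0,0.95]' | ck &&
python3 -m handwheel '[0.05,0,0,0,0,0,0.95, 0.1,0,0,0,0,0,0.95]' | ck &&
python3 -m handwheel '[0.05,0,0,0,0,0,0.95, 0.1,0,0,0,0,0,0.95]' | ck &&
python3 -m handwheel '[0.05,0,0,0,0,0,0.95, 0.1,0,0,0,0,0,0.95]' | ck &&
python3 -m handwheel '[0.05,0,0,0,0,0,0.95, 0.1,0,0,0,0,0,0.95]' | ck
```

```text
eef_pos: [0.5586, -0.0268, -0.0164] contact_force: [-5.6, -0.7, 4.9] 
eef_pos: [0.5596, -0.0267, -0.0163] contact_force: [-4.6, -0.1, 2.3] 
eef_pos: [0.5607, -0.0266, -0.0163] contact_force: [-3.4, -0.0, 2.4] 
eef_pos: [0.5618, -0.0264, -0.0164] contact_force: [-3.5, -0.1, 1.9] 
eef_pos: [0.5628, -0.0264, -0.0164] contact_force: [-3.3, 0.2, 0.6] 
eef_pos: [0.5638, -0.0263, -0.0164] contact_force: [-2.9, -0.8, 0.7] 
eef_pos: [0.5648, -0.0262, -0.0163] contact_force: [-2.8, -0.3, -0.5] 
eef_pos: [0.5658, -0.0261, -0.0163] contact_force: [-2.3, -0.1, -0.4] 
eef_pos: [0.5668, -0.026, -0.0164] contact_force: [-2.7, 0.5, -0.7] 
eef_pos: [0.5678, -0.0259, -0.0163] contact_force: [-1.2, -0.7, -1.5]
```

```bash
ck(){ tee o.txt | grep -E 'eef|cont' | tr '\n' ' '; echo; awk -F'[][,]' '/contact/{exit !($2>-7)}' o.txt; }
python3 -m handwheel '[0.05,0,0.005,0,0,0,0.95, 0.1,0,0.005,0,0,0,0.95]' 12 | ck &&
python3 -m handwheel '[0.05,0,0,0,0,0,0.95, 0.1,0,0,0,0,0,0.95]' | ck &&
python3 -m handwheel '[0.05,0,0,0,0,0,0.95, 0.1,0,0,0,0,0,0.95]' | ck &&
python3 -m handwheel '[0.05,0,0,0,0,0,0.95, 0.1,0,0,0,0,0,0.95]' | ck &&
python3 -m handwheel '[0.05,0,0,0,0,0,0.95, 0.1,0,0,0,0,0,0.95]' | ck &&
python3 -m handwheel '[0.05,0,0.005,0,0,0,0.95, 0.1,0,0.005,0,0,0,0.95]' | ck &&
python3 -m handwheel '[0.05,0,0,0,0,0,0.95, 0.1,0,0,0,0,0,0.95]' | ck &&
python3 -m handwheel '[0.05,0,0,0,0,0,0.95, 0.1,0,0,0,0,0,0.95]' | ck &&
python3 -m handwheel '[0.05,0,0,0,0,0,0.95, 0.1,0,0,0,0,0,0.95]' | ck &&
python3 -m handwheel '[0.05,0,0,0,0,0,0.95, 0.1,0,0,0,0,0,0.95]' | ck &&
python3 -m handwheel '[0.05,0,0,0,0,0,0.95, 0.1,0,0,0,0,0,0.95]' | ck &&
python3 -m handwheel '[0.05,0,0,0,0,0,0.95, 0.1,0,0,0,0,0,0.95]' | ck
```

```text
eef_pos: [0.5686, -0.0258, -0.0163] contact_force: [-2.8, -0.1, -0.8] 
eef_pos: [0.5697, -0.0257, -0.0164] contact_force: [-1.7, -0.4, 0.1] 
eef_pos: [0.5707, -0.0256, -0.0163] contact_force: [-2.9, -0.6, -0.0] 
eef_pos: [0.5717, -0.0255, -0.0163] contact_force: [-2.5, -0.1, 0.4] 
eef_pos: [0.5727, -0.0254, -0.0163] contact_force: [-2.7, -0.3, 1.3] 
eef_pos: [0.5735, -0.0253, -0.0164] contact_force: [-3.3, -0.1, 1.7] 
eef_pos: [0.5746, -0.0252, -0.0164] contact_force: [-4.3, -0.7, 3.3] 
eef_pos: [0.5755, -0.0251, -0.0164] contact_force: [-4.7, -0.8, 3.8] 
eef_pos: [0.5765, -0.025, -0.0164] contact_force: [-5.2, -0.7, 4.9] 
eef_pos: [0.5775, -0.0249, -0.0164] contact_force: [-5.1, -0.7, 5.0] 
eef_pos: [0.5785, -0.0248, -0.0164] contact_force: [-4.8, -0.3, 4.5] 
eef_pos: [0.5795, -0.0247, -0.0164] contact_force: [-4.7, -0.6, 4.4]
```

```bash
ck(){ tee o.txt | grep -E 'eef|cont' | tr '\n' ' '; echo; awk -F'[][,]' '/contact/{exit !($2>-7)}' o.txt; }
python3 -m handwheel '[0.05,0,-0.005,0,0,0,0.95, 0.1,0,-0.005,0,0,0,0.95]' 12 | ck &&
python3 -m handwheel '[0.05,0,0,0,0,0,0.95, 0.1,0,0,0,0,0,0.95]' | ck &&
python3 -m handwheel '[0.05,0,0,0,0,0,0.95, 0.1,0,0,0,0,0,0.95]' | ck &&
python3 -m handwheel '[0.05,0,0,0,0,0,0.95, 0.1,0,0,0,0,0,0.95]' | ck &&
python3 -m handwheel '[0.05,0,0,0,0,0,0.95, 0.1,0,0,0,0,0,0.95]' | ck &&
python3 -m handwheel '[0.05,0,0,0,0,0,0.95, 0.1,0,0,0,0,0,0.95]' | ck &&
python3 -m handwheel '[0.05,0,0,0,0,0,0.95, 0.1,0,0,0,0,0,0.95]' | ck &&
python3 -m handwheel '[0.05,0,0,0,0,0,0.95, 0.1,0,0,0,0,0,0.95]' | ck &&
python3 -m handwheel '[0.05,0,0,0,0,0,0.95, 0.1,0,0,0,0,0,0.95]' | ck &&
python3 -m handwheel '[0.05,0,0,0,0,0,0.95, 0.1,0,0,0,0,0,0.95]' | ck &&
python3 -m handwheel '[0.05,0,0,0,0,0,0.95, 0.1,0,0,0,0,0,0.95]' | ck &&
python3 -m handwheel '[0.05,0,0,0,0,0,0.95, 0.1,0,0,0,0,0,0.95]' | ck
```

```text
eef_pos: [0.5806, -0.0246, -0.0164] contact_force: [-5.3, -0.5, 4.3] 
eef_pos: [0.5815, -0.0245, -0.0164] contact_force: [-5.5, -0.5, 4.8] 
eef_pos: [0.5824, -0.0244, -0.0164] contact_force: [-5.3, -0.4, 3.9] 
eef_pos: [0.5834, -0.0243, -0.0164] contact_force: [-4.8, -0.3, 4.2] 
eef_pos: [0.5843, -0.0242, -0.0164] contact_force: [-5.4, -0.8, 4.2] 
eef_pos: [0.5853, -0.0241, -0.0164] contact_force: [-6.6, -1.0, 5.4] 
eef_pos: [0.5862, -0.024, -0.0164] contact_force: [-6.1, -0.9, 4.9] 
eef_pos: [0.5872, -0.0239, -0.0164] contact_force: [-6.1, -1.0, 4.6] 
eef_pos: [0.5881, -0.0238, -0.0164] contact_force: [-5.9, -0.4, 5.4] 
eef_pos: [0.589, -0.0237, -0.0164] contact_force: [-7.0, -1.4, 5.9]
```

Run:
```python
from h import *
b=grab_frame('wrist'); save(b,'w9.png'); a=cv2.cvtColor(cv2.imread('pics/w8.png'),cv2.COLOR_BGR2RGB)
for im in(a,b):
    h=cv2.cvtColor(im,cv2.COLOR_RGB2HSV).astype(int); H,S,V=h[...,0],h[...,1],h[...,2]
    for n,m in(('wood',(H<20)&(S>70)&(V>40)),('green',(H>45)&(H<80)&(S>110))):
        c,l,s,cc=cv2.connectedComponentsWithStats(cv2.morphologyEx(m.astype(np.uint8),cv2.MORPH_OPEN,np.ones((3,3))))
        for k in np.argsort(-s[1:,4])[:3]+1: print(n,s[k],cc[k].round(1))
# shift of the fin region
t=a[185:240,262:304]; r=cv2.matchTemplate(b[150:290,240:330],t,cv2.TM_CCOEFF_NORMED); print(cv2.minMaxLoc(r),'expect',(22,35))
o=bot.get_obs(); print(o['clock'],o['contact_force'],o['ft_torque'],o['width'])
```

```text
wood [ 340    0  109  105 3575] [367.5  65.7]
wood [ 267  192   32  110 3349] [282.5 246.1]
wood [ 149    0   47   47 1831] [172.1  21.5]
green [   25     0   517   191 69125] [271.4 110.3]
green [ 372    0   54   85 4050] [398.1  41.5]
wood [ 266  218   34   84 2609] [282.5 259.4]
wood [  0   0  21   9 109] [7.4 2.6]
(-0.3373345136642456, 0.21546298265457153, (48, 38), (29, 68)) expect (22, 35)
31.15 [-6.41392433 -1.36254945  5.65494996] [-0.09313765  1.12862819  0.00450485] 0.014103292522359255
```

```bash
ck(){ tee o.txt | grep -E 'eef|cont' | tr '\n' ' '; echo; awk -F'[][,]' '/contact/{exit !($2>-10)}' o.txt; }
python3 -m handwheel '[0,0,-0.01,0,0,0,0.95, 0.05,0,-0.01,0,0,0,0.95]' 20 | ck &&
python3 -m handwheel '[0.05,0,0,0,0,0,0.95, 0.05,0,0,0,0,0,0.95]' | ck &&
python3 -m handwheel '[0.05,0,0,0,0,0,0.95, 0.05,0,0,0,0,0,0.95]' | ck &&
python3 -m handwheel '[0.05,0,0,0,0,0,0.95, 0.05,0,0,0,0,0,0.95]' | ck &&
python3 -m handwheel '[0.05,0,0,0,0,0,0.95, 0.05,0,0,0,0,0,0.95]' | ck &&
python3 -m handwheel '[0.05,0,0,0,0,0,0.95, 0.05,0,0,0,0,0,0.95]' | ck &&
python3 -m handwheel '[0.05,0,0,0,0,0,0.95, 0.05,0,0,0,0,0,0.95]' | ck &&
python3 -m handwheel '[0.05,0,0,0,0,0,0.95, 0.05,0,0,0,0,0,0.95]' | ck &&
python3 -m handwheel '[0.05,0,0,0,0,0,0.95, 0.05,0,0,0,0,0,0.95]' | ck &&
python3 -m handwheel '[0.05,0,0,0,0,0,0.95, 0.05,0,0,0,0,0,0.95]' | ck &&
python3 -m handwheel '[0.05,0,0,0,0,0,0.95, 0.05,0,0,0,0,0,0.95]' | ck &&
python3 -m handwheel '[0.05,0,0,0,0,0,0.95, 0.05,0,0,0,0,0,0.95]' | ck
```

```text
eef_pos: [0.5896, -0.0236, -0.0163] contact_force: [-5.2, -1.1, 3.8] 
eef_pos: [0.59, -0.0236, -0.0163] contact_force: [-6.4, 0.1, 3.9] 
eef_pos: [0.5899, -0.0236, -0.0164] contact_force: [-8.3, -0.8, 7.3] 
eef_pos: [0.5899, -0.0236, -0.0164] contact_force: [-10.1, -1.9, 9.1]
```

Position has stopped at 0.590 while the force climbs, so this is the hard stop. I'll take off the downward press and give one small extra push for snugness.

```bash
ck(){ tee o.txt | grep -E 'eef|cont|rot' | tr '\n' ' '; echo; awk -F'[][,]' '/contact/{exit !($2>-10)}' o.txt; }
python3 -m handwheel '[0,0,-0.01,0,0,0,0.95, 0,0,-0.01,0,0,0,0.95]' | ck
python3 -m handwheel '[0,0,-0.01,0,0,0,0.95, 0.03,0,-0.01,0,0,0,0.95, 0.03,0,-0.01,0,0,0,0.95]' | ck
```

```text
eef_pos: [0.5899, -0.0236, -0.0164] tool_rot: [-3.141, 0.003, 0.101] contact_force: [-10.3, -2.1, 6.9] 
eef_pos: [0.5899, -0.0236, -0.0164] tool_rot: [-3.141, 0.004, 0.101] contact_force: [-10.0, -1.6, 7.0]
```

```bash
ck(){ tee o.txt | grep -E 'eef|cont|rot|width' | tr '\n' ' '; echo; awk -F'[][,]' '/contact/{exit !($2>-12)}' o.txt; }
python3 -m handwheel '[0,0,-0.01,0,0,0,0.95, 0.04,0,-0.01,0,0,0,0.95, 0.04,0,-0.01,0,0,0,0.95]' 30 | ck
python3 -m handwheel '[0,0,0,0,0,0,0.9, 0,0,0,0,0,0,0.9, 0,0,0,0,0,0,0.9]' 3 | ck
python3 -m handwheel '[0,0,0,0,0,0,0.6, 0,0,0,0,0,0,0.5, 0,0,0,0,0,0,0.3, 0,0,0,0,0,0,0.2, 0,0,0,0,0,0,0.2]' 5 | ck
```

```text
eef_pos: [0.5899, -0.0236, -0.0164] tool_rot: [-3.141, 0.004, 0.101] contact_force: [-11.6, -1.1, 7.0] width: 0.0141 
eef_pos: [0.5919, -0.0234, -0.0163] tool_rot: [-3.142, 0.001, 0.101] contact_force: [-4.6, 0.0, -0.8] width: 0.0138 
eef_pos: [0.5928, -0.0234, -0.0158] tool_rot: [3.141, -0.001, 0.101] contact_force: [-0.4, 0.6, -0.4] width: 0.0368
```

```bash
python3 -m handwheel '[0,0,-0.5,0,0,0,0.2, 0,0,-2,0,0,0,0.2, -0.3,0,-4,0,0,0,0.2, -1,0,-7,0,0,0,0.2, -3,0,-10,0,0,0,0.2, -6,0,-12,0,0,0,0.2, -10,0,-14,0,0,0,0.2, -14,0,-14,0,0,0,0.2, -17,0,-14,0,0,0,0.2, -19,0,-14,0,0,0,0.2, -20,0,-14,0,0,0,0.2, -20,0,-14,0,0,0,0.2]'
python3 - <<'E'
from run import *
s=grab_frame('scene'); t=grab_frame('top'); im=grab_frame('wrist')
A=cv2.resize(s[140:350,140:420],(400,300),interpolation=2); C=cv2.resize(t[80:260,180:420],(400,300),interpolation=2)
D=cv2.resize(im,(400,300),interpolation=3)
s0=cv2.cvtColor(cv2.imread('pics/scene1.png'),cv2.COLOR_BGR2RGB); E=cv2.resize(s0[140:350,140:420],(400,300),interpolation=2)
save(np.vstack([np.hstack([A,C]),np.hstack([D,E])]),'fin.png')
for c in('scene','top'):
  b=fit(s if c=='scene' else t,c,'B',[.735,-.009,.102]); print(c,b[0].round(4))
  for d in spotter.pinpoint(c,'tray_handle'): print(np.round(d['xy']),d['confidence'],w(c,[d['xy']],.021).round(4))
E
```

```text
clock: 34.15
eef_pos: [0.3918, -0.0436, 0.1244]
tool_rot: [3.142, -0.0, 0.1]
contact_force: [0.7, -0.3, -1.1]
width: 0.0366
finger_force: 0.0
scene [ 0.7409 -0.0094  0.1039]
[256. 241.] 0.37 [[ 0.614  -0.0261]]
top [ 0.7348 -0.0083  0.1039]
[287. 182.] 0.45 [[ 0.6069 -0.0258]]
```

View pics/fin.png

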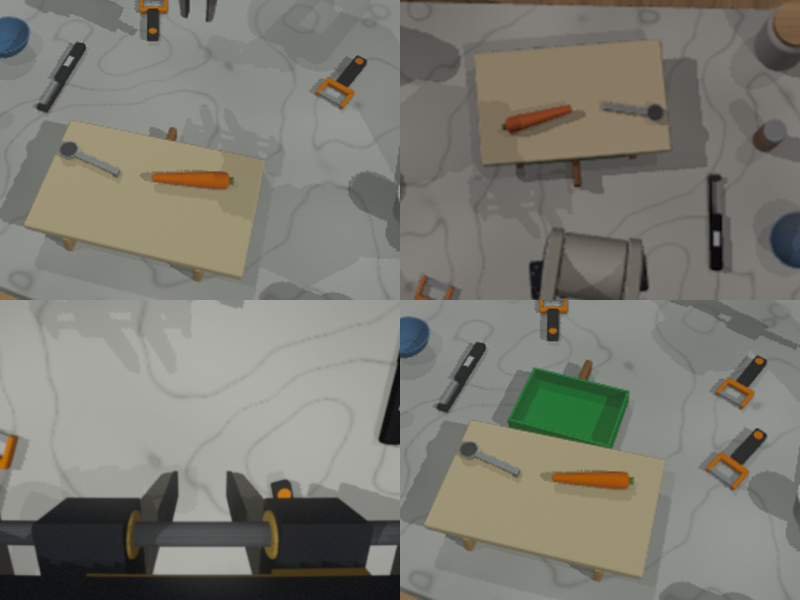

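The final pictures show the tray under the board with its fin straight out in front, at about (575,172) in the top crop. Carrot, spoon, straight peeler and the look-alikes are unmoved, and the gripper is clear.

```bash
python3 -c "
from rig import workorder
print(workorder.job_done())"
```

```text
the job is handed in; nothing more can be done
None
```

I laid the Y peeler farthest from the base flat in the tray, then slid the tray between the rails until it pressed against the hard stop at about 12 N at the wrist, friction included. I let go, backed the gripper clear and handed the job in at about 34 s; no verdict was shown.

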